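# Set the filter slide of a microscope light source on its stop pin

## Robot

A 6-joint arm with a two-finger parallel gripper is mounted at the origin on the work surface. World frame = base frame: x ahead of the robot, y to its left, z up, the work surface at z = 0. Lengths are in mm, angles in rad, forces in N, time in s.
With the tool pointing down it reaches from about 300 to 775 mm from the base axis. Payload 14.6 kg.
Tool frame: the origin (TCP) lies at the very end of the fingers, on their centre line; the grasp point (between the pads) lies 19 mm behind it; z points along the fingers, x is the direction in which the jaws open and shut, and the axes are right-handed (so a half turn about z gives the same grasp; the last joint's range is limited). The gripper opens to 94 mm and grips with 3 to 60 N. Pads are 16 mm wide; open, the fingers measure 119 mm over their backs; the gripper's body (75 mm by 177 mm) begins 78 mm behind the grasp point.
Start: joints at [1.28, 0.3, 1.521, -0, 1.321, -0.067], TCP at [122.063, 536.274, 205.446] pointing down, gripper open.
Joint ranges: [-3.03, 3.03], [-0.79, 2.21], [0.23, 2.52], [-1.04, 4.18], [0, 3.07], [-2.55, 2.55]. Speed limits (rad/s): [2.22, 2.22, 2.57, 3.14, 3.14, 3.14].

## Interface

Orientations are given as a rotation vector (axis times angle).
In Python, from bench import bot gives the robot as it stands. The module is installed in compiled form; this text tells all that it offers.
- The arm moves only by the shell command python3 -m crank 'ROWS' [OPENING] [FORCE]. ROWS is JSON, a list of rows, each an object with "dp": the shift along the tool's x, y, z in units of 30 mm (1.0 is 30 mm), a list of three; "turn": the turn about the tool's z in units of 6 degrees (1.0 is 6 degrees). A call has 1 to 8 rows; each row is the pose to reach, as a shift and turn from the pose measured when the call began, along the tool's axes at that moment; what a row does not reach only later rows make up. A row lasts 1/10 s, in which the tool goes at most 50 mm and 8.59 degrees, less where a joint would pass 70% of its speed; a pose out of reach is approached as far as the arm can. A call with a gripper value outside its range is refused whole. OPENING is the gripper command: -1 is shut, 1 is fully open, values between are in proportion, set as the call begins (- or left out, the last holds). The fingers move at their own pace and stop on an object; FORCE is the grip in N (left out, the last holds). Time passes only in rows, so rows that repeat a pose let the fingers close. It gives the time, the measured TCP pose, the force and the opening at its end, in the units of the state.
- bot.sense(): the state, without advancing time (a new reading comes with each control period).
- bot.camera(name): name is "scene" or "top" or "wrist"; returns (picture, depth): 480x640x3 uint8, red, green, blue; 480x640 float32, mm along the optical axis (not along the pixel's ray), 0 where there is no reading.
- bot.camera_model(name): a dict with "intrinsics" (3x3 intrinsics, pixels), "position" and "orientation" of the camera in the world; the wrist camera has in their place "tool_from_camera" (4x4, takes a point from camera to tool coordinates, whose origin is the TCP and whose axes are the tool frame's). Camera axes: x right, y down, z forward; pixel columns grow to the right and rows downward; lengths in mm; the calibration is good to about 2 mm. A picture is of the moment at which its call begins: read the wrist's pose just before it. camera_model takes no time and is no camera call.
- bot.close_job(): hands the job in, once; it reports no verdict.
Trained networks look in the newest picture that a camera, given by its name, has taken for a name from the list of things; names that differ only in an ending like _2 or _b are one class to them, and where a whole thing is asked for, a point or a joint stands for the part that bears it (a point fixed in the world has none). Each returns a list of dicts, best first, with "conf" (0 to 1); they miss things now and then, are a little off and sometimes report something else, mostly with a low value. They report only what shows in the picture. A call takes as long as a camera call. They do not tell look-alikes from the thing itself.
- bot.regions_of(camera, name): "pixels" (480x640 bool, what is visible of it) and "box" ([left, top, right, bottom] in pixels, round what is visible of it).
- bot.mark_of(camera, name): "position" ([column, row] in pixels: a listed point, or the origin of a listed thing).
The state is a dict: "time_s": time; "joint_positions": joint angles; "qvel": joint speeds; "joint_efforts": joint torques, N m; "tool_pos": TCP position; "tcp_rot": TCP orientation; "force": force on the tool from outside, world axes, zero at the start; "moment": the same for the moment, N m; "opening": finger opening in mm.
Only numpy, scipy, OpenCV 4.12 (cv2) and the standard library are available. Lean on these libraries where they do the work, as an engineer would, in place of code of your own. Each camera call takes 0.05 s, during which the arm holds its last target.

## Task

Put the filter of the microscope's cold light source into the beam: with the fingertips push the black pad of the sprung slide on the side of the light source inwards until it is past its catch, then let go and come clear, so that the slide springs part of the way back and stays latched on its stop pin at mid position. Do not slam the slide hard against its end stop, let the stop pin on the top drop by itself without touching its knob, and leave the bottle, the pipette and the culture dish where they are.

Things in the scene. Friction and masses are not known exactly. Their poses are not given: they have to be found in the camera images.
- light_source: Cold light source, an ivory box on the work surface, fixed, 220 mm deep (its x), 200 mm wide (its y), 110 mm high. Origin at the centre of its underside, z up. Its front, with the light port, the knob and the bent black light guide, faces its own -x. The light guide goes from the port (x -140, y 45, z 68 mm) out to x -192 mm and round to the box's -y side as far as y -235 mm, at most 142 mm high. A mains lead lies behind it. The filter slide comes out of its +y flank.
- pad_face (a point): Centre of the outer face of the slide's black finger pad, 70 mm above the work surface; the point moves with the slide and has the axes of the light source. Start: 62 mm out from the flank. The pad is 26 mm wide (x), 38 mm high (z), 8 mm thick (y); behind it an upright aluminium plate 5 mm thick and 36 mm high runs into the box. It is pushed along -y of this frame, into the box; outside the pad (+y) there is free space.
- filter_slide (a joint): Travel of the slide in m: 0 = fully out (start), growing as it goes in; at 0.034 it meets a rubber end buffer (gives 1.7 mm per 10 N). A spring pushes it out with 5 N at 0, 9 N at 0.034; moving it at 50 mm/s adds 1 N. Pushed beyond 0.027 the stop pin drops, and when let go it springs back to 0.022 (mid position, pad face 40 mm from the flank) and stays. Let go earlier, it springs out to 0.
- stop_pin (a joint): Drop of the stop pin in m: 0 = raised, riding on the slide (start); 0.0075 = dropped, holding the slide. It drops by itself.
- pin_knob (a point): Centre of the top of the small dark steel knob on the stop pin, 16 mm across, which stands above a 20 mm collar on top of the light source, 30 mm inside the flank and straight over the slide (60 mm in front of the box's centre). The knob is 10 mm high; its top is 135 mm above the work surface when raised, 127 mm when dropped.
- reagent_bottle: Glass bottle with a blue cap, 54 mm across, 105 mm high, standing loose on the slide's side of the light source, its centre 80 to 110 mm nearer the box's back than the line of the slide. Origin at the centre of its underside.
- culture_dish: Flat clear culture dish with lid, 92 mm across, 16 mm high, loose, on the other side of the light source. Origin at the centre of its underside.
- micropipette: Grey and white micropipette lying loose on the work surface in front of the light source, 230 mm long, 44 mm wide, 24 mm high. Origin on its underside, tip along its +x (97 mm), push button at -x (130 mm).
Not all that is in view belongs to the job. Of the things that look like the reagent_bottle, take the one that is nearest to the robot's base at the start.

How it is judged:
By the outcome, as a careful person would: the job done as asked, in the order asked, and still so for the second after the job is handed in, with the robot touching nothing.
It also fails if it takes over 35 s, if anything falls off the work surface, if the arm or the gripper's body presses on something with over 40 N, if the wrist force passes 120 N, or if a joint passes its speed limit or range.

## Working session

There is one attempt and no reset: what is moved stays moved. The work goes in short steps, Python scripts to look and compute and a shell command to move; the robot and the scene stay as the last step left them, time stands still between calls to the robot, and variables do not carry over. Pictures are saved under pics/ and viewed, and the job is handed in when it is done.

```bash
mkdir -p pics
cat > h.py <<'E'
import numpy as np,cv2
from bench import bot
from scipy.spatial.transform import Rotation as R
def cam(n):
    s=bot.sense(); p,d=bot.camera(n); m=bot.camera_model(n)
    K=np.array(m["intrinsics"])
    if n=="wrist":
        T=np.eye(4);T[:3,:3]=R.from_rotvec(s["tcp_rot"]).as_matrix();T[:3,3]=s["tool_pos"]
        T=T@np.array(m["tool_from_camera"])
    else:
        T=np.eye(4);o=np.array(m["orientation"])
        T[:3,:3]=o if o.shape==(3,3) else R.from_rotvec(o).as_matrix()
        T[:3,3]=m["position"]
    return p,d,K,T
def pts(d,K,T,mask=None):
    v,u=np.nonzero((d>0) if mask is None else (mask&(d>0)))
    z=d[v,u];P=np.c_[(u-K[0,2])*z/K[0,0],(v-K[1,2])*z/K[1,1],z]
    return P@T[:3,:3].T+T[:3,3],u,v
def at(u,v,d,K,T):
    u=int(round(u));v=int(round(v))
    w=d[v-1:v+2,u-1:u+2];z=np.median(w[w>0])
    return T[:3,:3]@np.array([(u-K[0,2])*z/K[0,0],(v-K[1,2])*z/K[1,1],z])+T[:3,3]
def save(n,p): cv2.imwrite(f"pics/{n}.png",p[:,:,::-1])
E
python3 - <<'E'
from h import *
print(bot.sense())
for n in ("scene","top"):
    p,d,K,T=cam(n);save(n+"0",p);np.savez(n+"0",p=p,d=d,K=K,T=T);print(n,T.round(2).tolist(),bot.camera_model(n)["orientation"])
    for k in("pad_face","pin_knob","light_source","reagent_bottle","micropipette","culture_dish"):
        for r in bot.mark_of(n,k)[:3]:
            print(k,r["position"],round(r["conf"],2),at(*r["position"],d,K,T).round(0))
E
```

```text
{'time_s': 0.0, 'joint_positions': array([ 1.28039711e+00,  3.00447468e-01,  1.52159758e+00,  1.28547986e-05,
        1.32068870e+00, -6.65959458e-02]), 'qvel': array([-1.24283245e-03,  1.36777038e-03,  1.03270658e-03, -4.63892443e-06,
       -1.01665975e-03, -1.55345306e-04]), 'joint_efforts': array([-6.27455643e-05, -5.31799936e+01, -3.52752435e+01,  7.08074123e-02,
        2.43461947e-02, -1.04155467e-04]), 'tool_pos': array([121.98773052, 536.02795578, 204.89231316]), 'tcp_rot': array([ 2.45511418e+00,  1.95907942e+00, -1.48318706e-03]), 'force': array([ 0.6631991 ,  0.24199774, -0.04476275]), 'moment': array([-0.0258597 ,  0.00779641, -0.00135549]), 'opening': 93.81985580782583}
scene [[-0.68, 0.59, -0.44, 1178.38], [0.73, 0.55, -0.4, 624.31], [0.0, -0.59, -0.81, 1282.17], [0.0, 0.0, 0.0, 1.0]] [-1.10812342 -2.5355146   0.82773519]
pad_face [317.3, 262.1] 0.53 [550.  63.  64.]
pin_knob [283.8, 225.1] 0.37 [560. -34. 132.]
light_source [252.2, 258.8] 0.6 [669. -31. 110.]
reagent_bottle [412.6, 411.9] 0.91 [683. 454.  46.]
reagent_bottle [318.8, 321.9] 0.82 [665. 174.  59.]
reagent_bottle [332.9, 375.8] 0.58 [735. 279.  42.]
micropipette [289.8, 214.2] 0.47 [514. -60. 110.]
culture_dish [204.3, 214.6] 0.9 [ 616. -277.   17.]
top [[-0.03, -1.0, 0.07, 462.84], [-1.0, 0.03, 0.01, 43.61], [-0.02, -0.07, -1.0, 1273.34], [0.0, 0.0, 0.0, 1.0]] [-2.14547688  2.20920171 -0.06065094]
pad_face [316.6, 236.3] 0.61 [545.  63.  88.]
pin_knob [354.5, 229.8] 0.63 [553. -21. 133.]
light_source [377.9, 206.3] 0.76 [609. -79. 110.]
reagent_bottle [281.5, 200.6] 0.86 [632. 144.  73.]
reagent_bottle [209.3, 198.8] 0.83 [645. 322.  55.]
reagent_bottle [236.3, 176.1] 0.78 [696. 252.  72.]
micropipette [386.0, 274.5] 0.77 [ 452. -102.   19.]
culture_dish [458.1, 210.4] 0.64 [ 604. -286.   17.]
```

View pics/scene0.png

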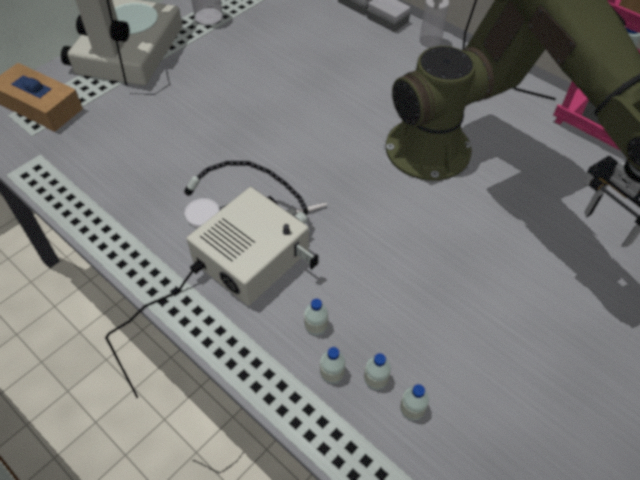

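View pics/top0.png

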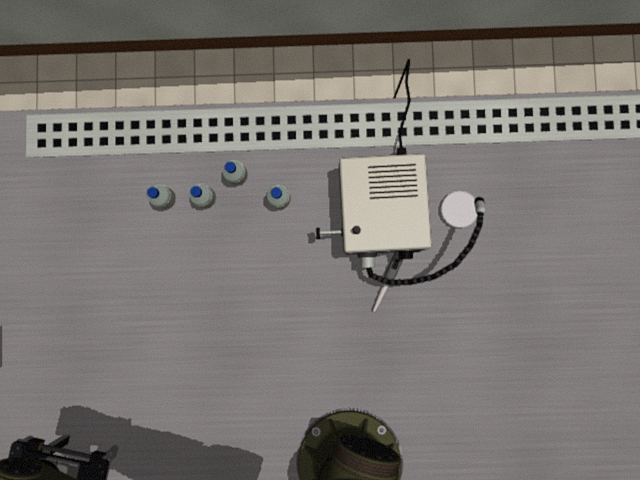

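The scene view shows the box, with the pad at (314,261) and the knob at (286,229). In the top view the pad is at (318,233), the knob at (355,230) and the nearest bottle at (278,196). Next I'll fit the box pose.

Run:
```python
from h import *
s=bot.sense();Rt=R.from_rotvec(s["tcp_rot"]).as_matrix();print(Rt.round(3))
for n in("top","scene"):
    f=np.load(n+"0.npz");p,d,K,T=f["p"],f["d"],f["K"],f["T"]
    P,u,v=pts(d,K,T)
    m=(abs(P[:,2]-110)<8)&(abs(P[:,0]-640)<170)&(abs(P[:,1]+90)<150)
    Q=P[m];rc=cv2.minAreaRect(Q[:,:2].astype(np.float32));print(n,m.sum(),rc,Q[:,2].mean(),cv2.boxPoints(rc).round(0).tolist())
    m=(abs(P[:,2]-75)<28)&(abs(P[:,0]-550)<35)&(P[:,1]>15)&(P[:,1]<110)
    Q=P[m];print("slide",m.sum(),Q.min(0).round(1),Q.max(0).round(1)); print(Q[Q[:,1]>Q[:,1].max()-8].mean(0))
    a,b=(300,215) if n=="top" else (280,215)
    im=cv2.resize(p[a*0+b-25:b+75,a-20:a+100],(720,600),interpolation=cv2.INTER_CUBIC);save(n+"zoom",im)
```

```text
[[ 0.222  0.975 -0.   ]
 [ 0.975 -0.222 -0.   ]
 [-0.     0.    -1.   ]]
top 8140 ((617.4537353515625, -94.87547302246094), (222.07595825195312, 199.88082885742188), 1.270302176475525) 109.07478215560513 [[504.0, 3.0], [509.0, -197.0], [731.0, -192.0], [726.0, 8.0]]
slide 103 [541.9  15.4  53.5] [566.6  65.2  92. ]
[553.50404483  61.52568213  85.85433894]
scene 6123 ((599.30517578125, -111.99976348876953), (265.4932861328125, 234.76393127441406), 1.7301770448684692) 109.18368516488962 [[463.0, 1.0], [470.0, -233.0], [736.0, -225.0], [728.0, 9.0]]
slide 220 [544.   15.4  48.9] [571.9  65.2  94.7]
[558.17392615  61.89366441  74.87624513]
```

```bash
python3 -m crank '[{"dp":[-0.7,1.1,0],"turn":0.8},{"dp":[-1.4,2.2,0],"turn":1.6},{"dp":[-2.1,3.3,0],"turn":2.4},{"dp":[-2.8,4.4,0],"turn":3.2},{"dp":[-3.5,5.5,0],"turn":4.0},{"dp":[-4.2,6.6,0],"turn":4.8},{"dp":[-4.9,7.7,0],"turn":5.6},{"dp":[-5.6,8.8,0],"turn":6.4}]' -1 20
cat > g.py <<'E'
from h import *
# box frame
C=np.array([617.45,-94.88]);a=np.radians(1.27);ex=np.array([np.cos(a),np.sin(a)]);ey=np.array([-np.sin(a),np.cos(a)])
def loc(p): q=np.array(p[:2])-C; return np.array([q@ex,q@ey,p[2]])
def go(lx,ly,z):
    s=bot.sense();Rt=R.from_rotvec(s["tcp_rot"]).as_matrix();w=C+lx*ex+ly*ey
    dl=Rt.T@(np.r_[w,z]-s["tool_pos"])/30
    h=np.degrees(np.arctan2(Rt[1,0],Rt[0,0]))
    print("t",s["time_s"],"loc",loc(s["tool_pos"]).round(1),"dp",dl.round(2),"turn",round((h-1.27)/6,2),"F",s["force"].round(1),"open",round(s["opening"],1),"j",s["joint_positions"].round(2))
E
python3 -c "
from g import *
go(-60,195,205)"
```

```text
time_s: 1.5
tool_pos: [343.1, 312.6, 205.6]
tcp_rot: [-2.965, -1.038, -0.001]
force: [1.3, 0.2, 0.6]
opening: 33.1
t 1.5 loc [-265.2  413.5  205.6] dp [1.03 9.94 0.02] turn 6.22 F [1.3 0.2 0.6] open 33.1 j [ 0.66  0.11  1.75 -0.    1.28 -0.01]
```

```bash
python3 -m crank '[{"dp":[0.15,1.4,0],"turn":0.9},{"dp":[0.3,2.8,0],"turn":1.8},{"dp":[0.45,4.2,0],"turn":2.7},{"dp":[0.6,5.6,0],"turn":3.6},{"dp":[0.75,7.0,0],"turn":4.5},{"dp":[0.9,8.4,0],"turn":5.4},{"dp":[1.03,9.94,0],"turn":6.22},{"dp":[1.03,9.94,0],"turn":6.22}]'
python3 - <<'E'
from g import *
go(-60,195,205)
p,d,K,T=cam("wrist");save("w1",p)
P,u,v=pts(d,K,T)
L=np.c_[(P[:,:2]-C)@ex,(P[:,:2]-C)@ey,P[:,2]]
m=(L[:,2]>45)&(L[:,2]<95)&(abs(L[:,0]+60)<40)&(L[:,1]>103)&(L[:,1]<175)
if m.sum(): print(m.sum(),L[m].min(0),L[m].max(0)); q=L[m];q=q[(q[:,1]>q[:,1].max()-8)];print(q.mean(0),np.percentile(q,[5,95],axis=0))
m=(abs(L[:,2]-110)<5)&(abs(L[:,0])<150)
if m.sum(): print("box",L[m].min(0),L[m].max(0))
p,d,K,T=cam("scene");save("s1",p)
E
```

```text
time_s: 2.3
tool_pos: [555.5, 95.2, 205.0]
tcp_rot: [3.141, 0.024, 0.0]
force: [-0.3, 0.7, -0.1]
opening: 0.3
t 2.3 loc [-57.7 191.4 205. ] dp [-0.08 -0.12  0.  ] turn -0.07 F [-0.3  0.7 -0.1] open 0.3 j [ 0.1   0.33  1.48 -0.    1.33  0.09]
423 [-73.12354395 103.94582721  51.13714763] [-47.16890639 160.80204416  89.52641653]
[-60.23317046 159.64673017  68.45134299] [[-71.56165677 158.26076011  52.6904722 ]
 [-48.81534992 160.51182139  85.70749231]]
box [-62.87107063  10.90412507 105.00082712] [108.48615031 259.0747515  114.92025424]
```

View pics/w1.png

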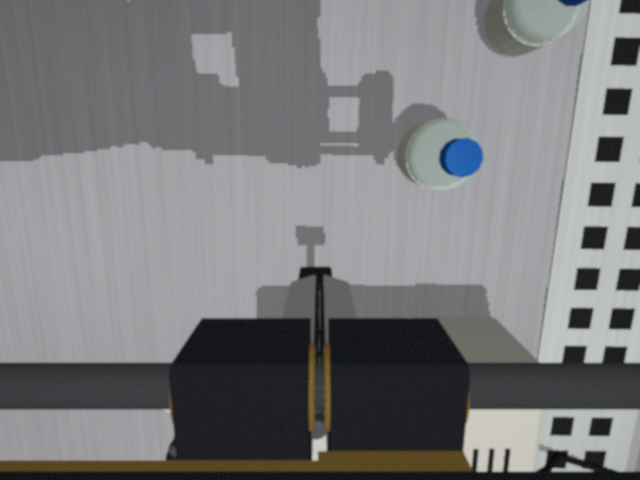

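View pics/s1.png

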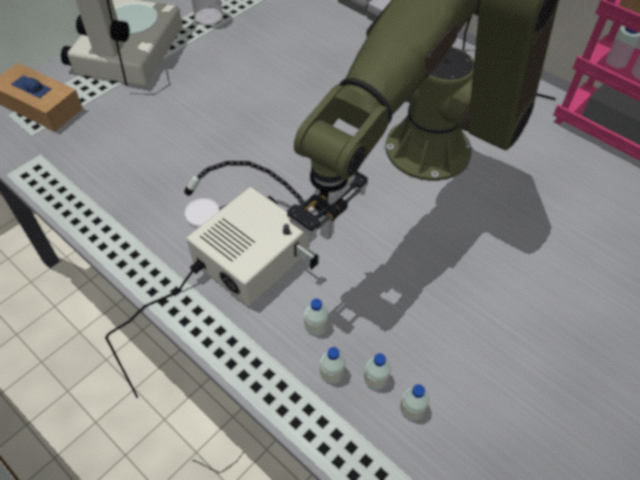

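The wrist view shows the pad at (316,272), in line with the fingers, and the bottle at (440,155), clear of them. The measured pad face is at local y of about 160.5 to 162 and x of about -60. The wrist camera may overhang the box, so I'll check that clearance.

Run:
```python
from g import *
print(np.array(bot.camera_model("wrist")["tool_from_camera"]).round(2))
go(-60,192,62)
```

```text
[[   1.      0.      0.      0.52]
 [  -0.      0.97    0.23  -66.3 ]
 [  -0.     -0.23    0.97 -178.65]
 [   0.      0.      0.      1.  ]]
t 2.4 loc [-59.8 194.5 205.2] dp [-0.    0.08  4.77] turn -0.01 F [-0.5  0.1 -0.1] open 0.5 j [0.11 0.33 1.49 0.   1.33 0.09]
```

```bash
python3 -m crank '[{"dp":[0,0.03,1.0],"turn":0},{"dp":[0,0.06,2.0],"turn":0},{"dp":[0,0.08,3.0],"turn":0},{"dp":[0,0.08,4.0],"turn":0},{"dp":[0,0.08,4.6],"turn":0},{"dp":[0,0.08,4.77],"turn":0},{"dp":[0,0.08,4.77],"turn":0}]'
python3 - <<'E'
from g import *
go(-60,172,62)
E
```

```text
time_s: 3.1
tool_pos: [552.9, 96.6, 62.3]
tcp_rot: [-3.141, -0.035, 0.001]
force: [0.4, -0.1, 0.9]
opening: 0.5
t 3.1 loc [-60.3 192.9  62.3] dp [0.01 0.7  0.01] turn 0.0 F [ 0.4 -0.1  0.9] open 0.5 j [0.11 0.48 1.63 0.   1.03 0.08]
```

```bash
python3 -m crank '[{"dp":[0,0.2,0],"turn":0},{"dp":[0,0.4,0],"turn":0},{"dp":[0,0.5,0],"turn":0},{"dp":[0,0.6,0],"turn":0},{"dp":[0,0.6,0],"turn":0}]'
python3 -c "
from g import *
go(-60,140,62)"
python3 -m crank '[{"dp":[0,0.08,0],"turn":0},{"dp":[0,0.13,0],"turn":0},{"dp":[0,0.13,0],"turn":0}]'
python3 -c "
from g import *
go(-60,140,62)"
```

```text
time_s: 3.6
tool_pos: [553.4, 78.2, 62.5]
tcp_rot: [-3.141, -0.035, 0.001]
force: [0.5, 0.3, 0.4]
opening: 0.4
t 3.6 loc [-60.2 174.4  62.5] dp [0.01 1.15 0.02] turn -0.0 F [0.5 0.3 0.4] open 0.4 j [0.07 0.48 1.63 0.   1.03 0.05]
time_s: 3.9
tool_pos: [553.5, 74.1, 62.5]
tcp_rot: [-3.141, -0.034, 0.001]
force: [-0.2, 0.5, 0.8]
opening: 0.4
t 3.9 loc [-60.2 170.4  62.5] dp [0.01 1.01 0.02] turn -0.0 F [-0.2  0.5  0.8] open 0.4 j [0.07 0.48 1.63 0.   1.03 0.05]
```

```bash
python3 -m crank '[{"dp":[0,0.06,0],"turn":0},{"dp":[0,0.06,0],"turn":0}]'
python3 -m crank '[{"dp":[0,0.06,0],"turn":0},{"dp":[0,0.06,0],"turn":0}]'
python3 -m crank '[{"dp":[0,0.06,0],"turn":0},{"dp":[0,0.06,0],"turn":0}]'
python3 -c "
from g import *
go(-60,140,62)
p,d,K,T=cam('scene');save('s2',cv2.resize(p[180:300,240:400],(800,600),interpolation=cv2.INTER_CUBIC))"
```

```text
time_s: 4.1
tool_pos: [553.5, 72.6, 62.5]
tcp_rot: [-3.141, -0.034, 0.001]
force: [-0.4, 3.3, 0.0]
opening: 0.2
time_s: 4.3
tool_pos: [553.5, 71.3, 62.5]
tcp_rot: [-3.14, -0.035, 0.001]
force: [0.2, 6.1, 0.1]
opening: 0.5
time_s: 4.5
tool_pos: [553.6, 70.1, 62.5]
tcp_rot: [-3.139, -0.035, 0.001]
force: [0.1, 6.3, -0.9]
opening: 0.7
t 4.5 loc [-60.2 166.4  62.5] dp [0.01 0.88 0.01] turn 0.0 F [ 0.1  6.3 -0.9] open 0.7 j [0.06 0.48 1.64 0.   1.03 0.04]
```

View pics/s2.png

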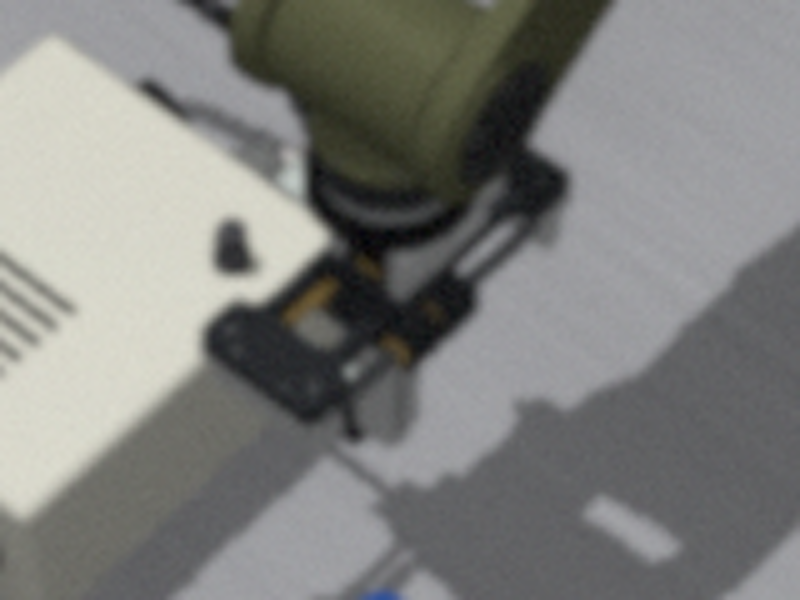

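Contact came at a world y of about 72.5, with the force rising to 6 N, which matches the spring. The knob, at (232,245) in the crop, is clear of the gripper. I'll push slowly to about 30.5 mm of travel.

```bash
python3 -m crank '[{"dp":[0,0.1,0],"turn":0},{"dp":[0,0.2,0],"turn":0},{"dp":[0,0.3,0],"turn":0},{"dp":[0,0.4,0],"turn":0},{"dp":[0,0.5,0],"turn":0},{"dp":[0,0.6,0],"turn":0},{"dp":[0,0.65,0],"turn":0},{"dp":[0,0.7,0],"turn":0}]'
python3 -c "
from g import *
go(-60,138.7,62)"
```

```text
time_s: 5.35
tool_pos: [554.0, 50.2, 62.5]
tcp_rot: [-3.137, -0.035, 0.0]
force: [-0.6, 10.0, 0.8]
opening: 0.7
t 5.35 loc [-60.2 146.4  62.5] dp [0.01 0.26 0.02] turn 0.0 F [-0.6 10.   0.8] open 0.7 j [ 0.02  0.47  1.64  0.    1.03 -0.  ]
```

```bash
python3 -m crank '[{"dp":[0,0.08,0],"turn":0},{"dp":[0,0.16,0],"turn":0},{"dp":[0,0.22,0],"turn":0},{"dp":[0,0.27,0],"turn":0},{"dp":[0,0.27,0],"turn":0},{"dp":[0,0.27,0],"turn":0}]'
python3 -c "
from g import *
go(-60,138.7,62)
p,d,K,T=cam('scene');save('s3',cv2.resize(p[180:300,240:400],(800,600),interpolation=cv2.INTER_CUBIC))
for r in bot.mark_of('scene','pin_knob'): print(r, at(*r['position'],d,K,T))
p,d,K,T=cam('top')
for r in bot.mark_of('top','pin_knob'): print(r, at(*r['position'],d,K,T))
"
```

```text
time_s: 5.95
tool_pos: [554.2, 42.9, 62.5]
tcp_rot: [-3.136, -0.036, 0.0]
force: [1.1, 8.4, 2.1]
opening: 0.5
t 5.95 loc [-60.2 139.2  62.5] dp [0.01 0.02 0.02] turn 0.01 F [1.1 8.4 2.1] open 0.5 j [ 0.01  0.47  1.64  0.01  1.03 -0.02]
{'position': [284.5, 226.7], 'conf': 0.47} [559.51905026 -34.75513962 123.66102273]
```

View pics/s3.png

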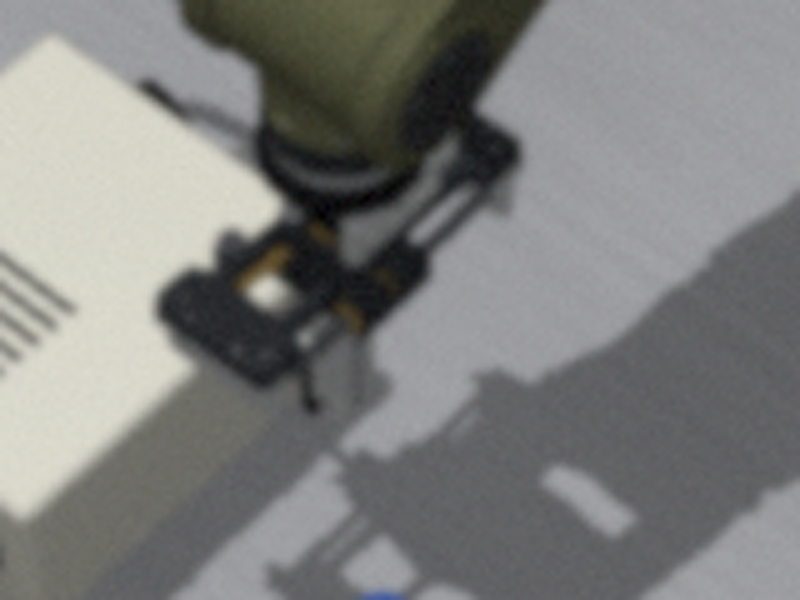

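The knob reads 124 mm now against 132 mm before, so the pin has dropped, at about 29.6 mm of travel and with no buffer contact. I'll back off gently.

```bash
python3 -m crank '[{"dp":[0,-0.07,0],"turn":0},{"dp":[0,-0.14,0],"turn":0},{"dp":[0,-0.21,0],"turn":0},{"dp":[0,-0.28,0],"turn":0},{"dp":[0,-0.35,0],"turn":0},{"dp":[0,-0.42,0],"turn":0},{"dp":[0,-0.42,0],"turn":0}]'
python3 -c "
from g import *
go(-60,195,62)"
```

```text
time_s: 6.85
tool_pos: [553.9, 55.6, 62.6]
tcp_rot: [-3.136, -0.036, 0.0]
force: [0.1, 0.7, 1.0]
opening: 0.3
t 6.85 loc [-60.2 151.9  62.6] dp [ 0.01 -1.44  0.03] turn 0.01 F [0.1 0.7 1. ] open 0.3 j [0.03 0.47 1.64 0.01 1.03 0.01]
```

The force fell to zero at an estimated travel of 17 mm, so the slide is holding by itself. Now I'll come clear and raise the arm.

```bash
python3 -m crank '[{"dp":[0,-0.4,0],"turn":0},{"dp":[0,-0.9,0],"turn":0},{"dp":[0,-1.4,0],"turn":0},{"dp":[0,-1.6,0],"turn":0},{"dp":[0,-1.6,-1.2],"turn":0},{"dp":[0,-1.6,-2.4],"turn":0},{"dp":[0,-1.6,-3.6],"turn":0},{"dp":[0,-1.6,-4.8],"turn":0}]'
python3 -m crank '[{"dp":[0,-1,0],"turn":0},{"dp":[0,-2,0],"turn":0},{"dp":[0,-3,0],"turn":0},{"dp":[0,-3,0],"turn":0},{"dp":[0,-3,0],"turn":0}]'
python3 - <<'E'
from g import *
go(-60,195,62)
for n in("top","scene","wrist"):
    p,d,K,T=cam(n);save(n+"9",p if n!="scene" else cv2.resize(p[150:390,180:500],(800,600),interpolation=cv2.INTER_CUBIC))
    P,u,v=pts(d,K,T);L=np.c_[(P[:,:2]-C)@ex,(P[:,:2]-C)@ey,P[:,2]]
    m=(L[:,2]>47)&(L[:,2]<97)&(abs(L[:,0]+60)<25)&(L[:,1]>105)&(L[:,1]<175)
    if m.sum(): print(n,m.sum(),L[m].min(0).round(1),L[m].max(0).round(1))
    m=(L[:,2]>118)&(L[:,2]<150)&(abs(L[:,0]+60)<20)&(abs(L[:,1]-70)<20)
    if m.sum(): print("knob",m.sum(),L[m,2].max(),np.median(L[m,2]))
    for k in("pad_face","pin_knob","reagent_bottle","micropipette","culture_dish"):
        for r in bot.mark_of(n,k)[:3]:
            print(k,r["position"],round(r["conf"],2),at(*r["position"],d,K,T).round(0))
E
```

```text
time_s: 7.65
tool_pos: [552.6, 103.3, 208.4]
tcp_rot: [-3.136, -0.037, 0.0]
force: [0.0, 0.6, 0.4]
opening: 0.3
time_s: 8.15
tool_pos: [550.2, 193.8, 208.6]
tcp_rot: [-3.136, -0.039, 0.001]
force: [-0.4, -0.8, 0.6]
opening: 0.4
t 8.15 loc [-60.8 290.1 208.6] dp [0.02 3.19 4.87] turn 0.03 F [-0.4 -0.8  0.6] open 0.4 j [0.27 0.37 1.42 0.01 1.35 0.25]
top 84 [-72.3 105.1  53.3] [-46.4 140.6  91.8]
knob 44 129.6429583620104 126.21599383927162
pad_face [321.9, 235.0] 0.46 [554.  52.  -1.]
reagent_bottle [208.0, 200.0] 0.96 [578. 223. 494.]
reagent_bottle [280.1, 198.0] 0.85 [638. 148.  81.]
reagent_bottle [236.2, 174.5] 0.85 [700. 252.  74.]
micropipette [387.9, 275.3] 0.62 [ 449. -107.   23.]
micropipette [378.1, 207.0] 0.19 [607. -79. 108.]
culture_dish [458.3, 210.6] 0.86 [ 602. -286.   15.]
scene 165 [-69.9 105.1  52.8] [-44.1 139.5  93.3]
knob 37 132.20553977005534 125.66253371446169
pad_face [309.4, 253.0] 0.72 [553.  40.  82.]
pad_face [198.6, 211.4] 0.15 [ 616. -297.   17.]
pin_knob [282.4, 229.3] 0.62 [559. -42. 109.]
reagent_bottle [412.3, 412.0] 0.97 [684. 452.  44.]
reagent_bottle [376.5, 378.4] 0.91 [682. 353.  58.]
reagent_bottle [313.8, 326.1] 0.68 [674. 167.  44.]
micropipette [292.6, 215.0] 0.53 [509. -55. 106.]
culture_dish [201.5, 213.7] 0.64 [ 617. -284.   15.]
culture_dish [307.4, 252.7] 0.22 [559.  39.  87.]
wrist 328 [-63.2 105.2  71.8] [-55.6 139.6  90. ]
pad_face [317.7, 406.6] 0.71 [550. 214. 323.]
reagent_bottle [447.5, 49.3] 0.76 [639. 326.  67.]
reagent_bottle [423.9, 261.2] 0.6 [634. 172.  68.]
reagent_bottle [499.4, 148.3] 0.57 [686. 259.  58.]
```

View pics/scene9.png

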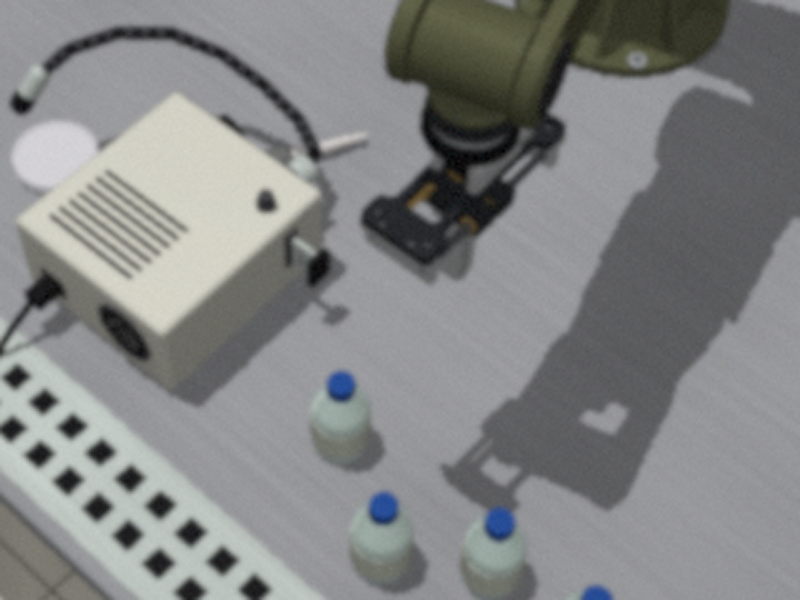

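View pics/top9.png

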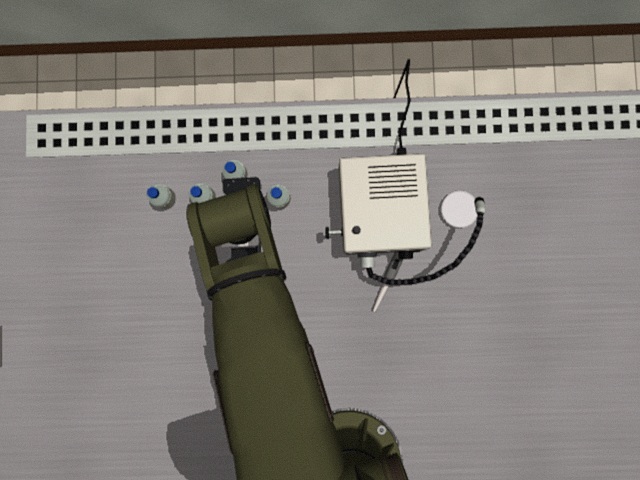

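The pad face is at 140 mm local, 40 mm from the flank, and the knob reads about 126 mm. In the top view the pad is at (327,232), and the bottle (278,196), pipette (378,300) and dish (458,210) are unmoved. The robot is clear.

```bash
python3 -c "
from bench import bot
print(bot.close_job(), bot.sense()['time_s'])"
```

```text
the job is handed in; nothing more can be done
the job is handed in; nothing more can be done
```

The filter slide is latched at mid position, and I handed the job in after roughly 9 s of the 35 s allowed.

- **Push:** I pushed the pad with the shut fingertips at about 30 mm/s to roughly 29.6 mm of travel. That is past the 27 mm catch and short of the 34 mm buffer, and the highest force I read was about 10 N.
- **Release:** I backed off slowly and raised the arm well clear of everything.
- **Latch check:** All three cameras put the pad face 39.5 to 40.6 mm from the flank, against 40 mm wanted. The median knob height was about 126 mm, against 127 mm for a dropped pin, though a few noisy depth pixels there read up to 132 mm.
- **Other things:** The bottle, the pipette and the dish look unmoved in the before and after pictures. The detectors' position estimates for them scatter by up to about 15 mm, and those on the pad and knob marks were sometimes off, so I relied on the depth points and the pictures.

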